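# Lock the pump jug's pad down for carrying

## Task

The drinks table is being cleared: make the pump jug safe to carry. Press its spring-loaded pump pad fully home into the lid and, while keeping it down, push the bridge of the slide lock all the way along to the end of its travel so that the lock holds the pad down, then let go. Work gently: never bear on the jug with more than about 25 N, and leave the mug, cup stack, bowl and dessert cup where they stand.

Things in the scene. Friction and masses are not known exactly. Their poses are not given: they have to be found in the camera images.
- pump_jug: Pump jug fixed firmly to the table: black round foot 160 mm wide, 12 mm high; steel body 124 mm wide; black lid 140 mm wide, 35 mm high, with a spout to -x (109 mm from the axis). Origin: centre of the foot's underside; z up. The lock slides along this body's +y. The lid is screwed on by hand: it, with the pad and lock, is up to 8 mm lower or higher than nominal in each start.
- lid_top (a point): A point fixed to pump_jug, on its axis, 180 mm above its origin: the NOMINAL centre of the lid's flat top (the true top is up to 8 mm lower or higher). Same axes as pump_jug. Heights and x, y (mm) in the entries below are from the true lid top and the jug's axis, in these axes.
- pump_pad (a joint): Grey spring-loaded pad (plunger), slides straight down. Value in m: 0 up, 0.014 home on a hard stop. Flat top: x -25 to 25, y -20 to 42; 24 mm above the lid top when up, 10 when home. Behind it a lower ledge (y -34 to -20), 16 mm above the lid top when up, 2 when home. Spring: 3 N to start, 7.2 N when home; it lifts the pad when let go. Once locked and let go the pad rests at about 0.0125.
- press_spot (a point): A point fixed to pump_jug (does not move with the pad), at x 0, y -2 mm and 24 mm above the nominal lid top: the NOMINAL middle of the free pad top between its rear edge (y -20) and the bridge's face (y 14 to 17 at the start), with the pad up. True height up to 8 mm off. Closed fingers fit here; from here they can slide on the pad to +y and push the crossbar.
- slide_lock (a joint): Aluminium slide lock. Value in m: open at 0 to 0.003 at the start; 0.016 at its end stop, to +y, locked. 2.5 N friction; stays where left. At 0 its tongue plate (70 mm wide, 3.5 to 7.5 mm above the lid top) lies behind the pad at y -58 to -38; pushed to +y it passes over the ledge only if the pad is within 1.5 mm of home, else it jams against the ledge at 0.004. Rails at x +-32 join it to the bridge.
- lock_bar (a point): A point fixed to pump_jug (does not move with the lock): NOMINAL centre of the bridge's crossbar at lock value 0, at y 17, 31.5 mm above the nominal lid top. The crossbar runs along x over the pad, 70 mm long, y 14 to 20, 27 to 36 mm above the true lid top; its legs at x +-32 leave 58 mm clear between them. It moves with the lock's value to +y.
- mug: Bystander: black mug, 86 mm wide, 95 mm high, loose. Origin: centre of its underside.
- cup_stack: Bystander: upside-down stack of paper cups, 72 mm wide, 115 mm high, loose. Origin: centre of its underside.
- bowl: Bystander: bowl, 140 mm wide, 50 mm high, loose. Origin: centre of its underside.
- dessert_cup: Bystander: small white cup, 66 mm wide, 60 mm high, loose. Origin: centre of its underside.
There are look-alikes about, which are no part of the job. What is shaped like the pump_jug but blue or orange is not meant.

How it is judged (in metres and radians):
On the way, in this order (a step that is already met when the one before it is completed fails the run):
1. the pad is pressed home while the lock is still open (value of joint pump_pad above 0.0122 m and value of joint slide_lock below 0.006 m), for 0.1 s.
2. the lock is slid to its end over the pad's ledge (value of joint slide_lock above 0.0135 m and value of joint pump_pad above 0.011 m), for 0.1 s.
At the end, for the whole second after the job is handed in: The slide lock is at the end of its travel (within 2.5 mm of its end stop) and the released pad is held down by it, at rest, at least 11 mm below its raised position (all of step 2 and velocity of joint pump_pad between -0.005 and 0.005 m/s); the robot touches nothing.
It fails at once if the robot bears on the jug with more than 25 N (contact force between any of the fingers, the arm and pump_jug above 25 N).
It fails at once if a bystander is moved by more than 20 mm (distance of any of mug, cup_stack, bowl, dessert_cup from where it was at the start of the episode above 0.02 m).
It also fails if it takes over 51 s, if anything falls off the work surface, if the arm or the gripper's body presses on something with over 40 N, if the wrist force passes 120 N, or if a joint passes its speed limit or range.

## Robot

A 6-joint arm with a two-finger parallel gripper is mounted at the origin on the work surface. World frame = base frame: x ahead of the robot, y to its left, z up, the work surface at z = 0. Lengths are in mm, angles in rad, forces in N, time in s.
With the tool pointing down it reaches from about 325 to 875 mm from the base axis. Payload 4.4 kg.
Tool frame: the origin (TCP) lies on the centre line of the jaws, within the pads' length; the fingertips stand ahead of it and the grasp point (between the pads) lies 6 mm ahead of it (ctrl.tcp_to_tips is the z of the fingertips in the tool frame, in mm); z points along the fingers, y is the direction in which the jaws open and shut (so a half turn about z gives the same grasp; the last joint's range is limited). The gripper opens to 85 mm and grips with 20 to 120 N. Pads are 22 mm wide; open, the fingers measure 114 mm over their backs; the gripper's body (76 mm by 85 mm) begins 54 mm behind the grasp point. The pads swing forward as they close: fully open they stand 13 mm farther back than shut.
Start: joints at [1.03, 0.207, 1.542, -0, 1.393, -0.15], TCP at [218.511, 531.865, 222.882] pointing down, gripper open.
Joint ranges: [-2.73, 2.73], [-0.86, 2.22], [0.23, 2.46], [-1.11, 4.25], [0.08, 2.63], [-2.82, 2.82]. Speed limits (rad/s): [2.79, 2.79, 3.14, 3.14, 3.14, 3.14].

## Interface

Orientations are given as a 3x3 rotation matrix whose columns are the frame's x, y, z axes.
In Python, from plant import ctrl, sensors, optics gives the robot as it stands. Calls block until the motion is done:
- ctrl.move_ptp(position, orientation): joint-space move of the TCP to a pose.
- ctrl.move_l(position, rot=None, vel=150, threshold=None): straight line of the TCP; rot=None keeps the orientation; vel is the mean speed in mm/s. With threshold (N) it stops when the force on the tool has changed by that much, and returns True; else False.
- ctrl.set_joints(angles): joint-space move.
- ctrl.gripper_to(opening, force=None): finger opening in mm; force is the grip in N (None keeps the last); returns when the fingers have stopped.
- ctrl.hold(seconds).
- ctrl.solve_ik(position, orientation): joint angles nearest the present ones, or None.
- sensors.read_state(): the state.
- optics.grab_frame(name): name is "side" or "top" or "wrist"; returns (picture, depth): 384x512x3 uint8, red, green, blue; 384x512 float32, mm along the optical axis (not along the pixel's ray), 0 where there is no reading.
- optics.camera_params(name): a dict with "mtx" (3x3 intrinsics, pixels), "R" (3x3) and "t" (3): a world point X has camera coordinates R X + t; the wrist camera has in their place "T_tool_cam" (4x4, takes a point from camera to tool coordinates, whose origin is the TCP and whose axes are the flange's). Camera axes: x right, y down, z forward; pixel columns grow to the right and rows downward; lengths in mm; the calibration is good to about 2 mm. A picture is of the moment at which its call begins: read the wrist's pose just before it. camera_params takes no time and is no camera call.
A pose or a line that the arm cannot do raises ctrl.MotionError and nothing moves.
- ctrl.finish_job(): hands the job in, once; it reports no verdict.
The state is a dict: "t": time; "q": joint angles; "qvel": joint speeds; "tau": joint torques, N m; "eef_pos": TCP position; "eef_rot": TCP orientation; "force": force on the tool from outside, world axes, zero at the start; "wrist_torque": the same for the moment, N m; "grip_width": finger opening in mm.
Only numpy, scipy, OpenCV 4.12 (cv2) and the standard library are available. Lean on these libraries where they do the work, as an engineer would, in place of code of your own. Each camera call takes 0.05 s, during which the arm holds its last target.

## Working session

There is one attempt and no reset: what is moved stays moved. The work goes in short steps, each a Python script; the robot and the scene stay as the last script left them, time stands still between calls to the robot, and variables do not carry over. Pictures are saved under pics/ and viewed, and the job is handed in when it is done.

```bash
ls; mkdir -p pics
python3 - <<'E'
from plant import ctrl,sensors,optics
import cv2,numpy as np
s=sensors.read_state();print(s['t'],s['eef_pos'],s['eef_rot'],s['force'],s['grip_width'],ctrl.tcp_to_tips)
for n in ['top','side','wrist']:
    p,d=optics.grab_frame(n);cv2.imwrite(f'pics/{n}0.png',p[:,:,::-1]);np.savez(f'{n}0.npz',p=p,d=d)
    print(n,optics.camera_params(n))
E
```

```text
pics
0.0 [218.11219498 531.17563238 221.71167432] [[-9.24990803e-01  3.79987686e-01 -1.17198831e-03]
 [ 3.79989345e-01  9.24988770e-01 -1.96810204e-03]
 [ 3.36221484e-04 -2.26581935e-03 -9.99997377e-01]] [0.67255692 0.44118882 0.62809613] 85.24603514555768 25.0
top {'mtx': array([[355.91470948,   0.        , 252.55361067],
       [  0.        , 355.91470948, 189.2602401 ],
       [  0.        ,   0.        ,   1.        ]]), 'R': array([[ 0.01162151, -0.99988736, -0.00949761],
       [-0.98981039, -0.0101553 , -0.14202905],
       [ 0.14191661,  0.01105142, -0.98981692]]), 't': array([  -3.93107876,  569.70021731, 1035.09428818])}
side {'mtx': array([[439.98831315,   0.        , 254.91478833],
       [  0.        , 439.98831315, 200.26433531],
       [  0.        ,   0.        ,   1.        ]]), 'R': array([[ 0.17711742, -0.98416937, -0.00633051],
       [-0.93639272, -0.16653211, -0.30892673],
       [ 0.30298199,  0.06064415, -0.95106477]]), 't': array([ -93.5401515 ,  574.3491012 , 1217.39050971])}
wrist {'mtx': array([[316.36480388,   0.        , 261.15367063],
       [  0.        , 316.36480388, 185.80134754],
       [  0.        ,   0.        ,   1.        ]]), 'T_tool_cam': array([[ 5.19069433e-04, -9.48481570e-01, -3.16831883e-01,
         8.14857294e+01],
       [ 9.99999785e-01,  6.19653847e-04, -2.16710930e-04,
        -7.55697460e-01],
       [ 4.01872418e-04, -3.16831702e-01,  9.48481687e-01,
        -1.50287110e+02],
       [ 0.00000000e+00,  0.00000000e+00,  0.00000000e+00,
         1.00000000e+00]])}
```

View pics/top0.png

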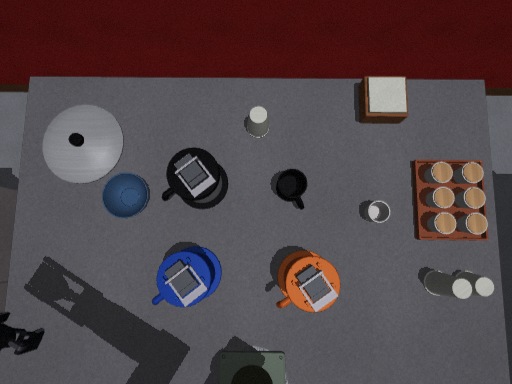

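View pics/side0.png

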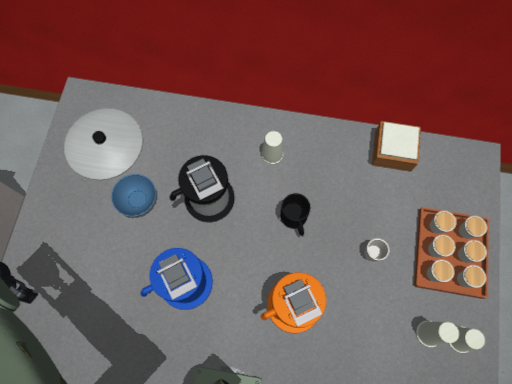

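View pics/wrist0.png

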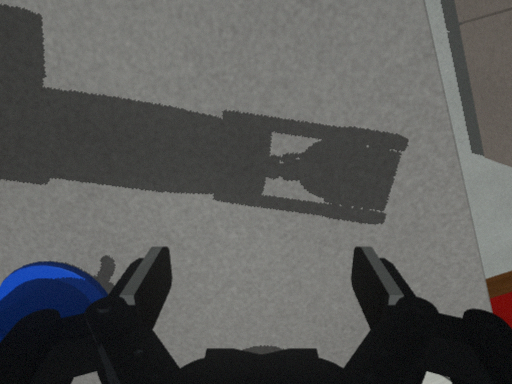

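Three jug shapes appear in the top view: black (195,176), blue (186,281) and orange (312,285). The black one fits, since the other two have the excluded colours. I'll confirm it with an enlarged crop and measure its lid.

```bash
cat > h.py <<'E'
import numpy as np,cv2
from plant import ctrl,sensors,optics
def world(d,name,T=None):
    c=optics.camera_params(name);K=c['mtx'];v,u=np.mgrid[0:384,0:512]
    X=np.stack([(u-K[0,2])/K[0,0]*d,(v-K[1,2])/K[1,1]*d,d],-1)
    if name=='wrist':
        p,R=T;M=c['T_tool_cam'];return (X@M[:3,:3].T+M[:3,3])@np.array(R).T+np.array(p)
    return (X-c['t'])@c['R']
def up(a,k): return cv2.resize(a,None,fx=k,fy=k,interpolation=cv2.INTER_CUBIC)
E
python3 - <<'E'
from h import *
a=np.load('top0.npz');b=np.load('side0.npz')
A=up(a['p'][140:215,155:235],5);B=up(b['p'][145:225,165:245],5)
cv2.imwrite('pics/crop0.png',np.hstack([A,cv2.resize(B,(400,375))])[:,:,::-1])
for n,z,(r0,r1,c0,c1) in [('top',a,(140,215,155,235)),('side',b,(145,225,165,245))]:
    W=world(z['d'],n)[r0:r1,c0:c1].reshape(-1,3);P=z['p'][r0:r1,c0:c1].reshape(-1,3).astype(int)
    ok=(z['d'][r0:r1,c0:c1].ravel()>0)
    print(n,np.histogram(W[ok,2],bins=np.arange(100,230,4)))
    m=ok&(W[:,2]>165)&(W[:,2]<190)&(P.max(1)<60)
    print('lid z',np.percentile(W[m,2],[5,25,50,75,95]),m.sum(),W[m].mean(0))
    (cx,cy),r=cv2.minEnclosingCircle(W[m][:,:2].astype(np.float32));print(cx,cy,r)
    m=ok&(W[:,2]>200)
    print('hi',m.sum(),W[m].mean(0),cv2.minAreaRect(W[m][:,:2].astype(np.float32)))
    m=ok&(W[:,2]>180)&(P.min(1)>110)
    print('alu',m.sum(),cv2.minAreaRect(W[m][:,:2].astype(np.float32)))
E
```

```text
top (array([  7,   2,   1,   0,   0,   0,   0,   0,   0,   0,   0,   0,   3,
         8,  20,  14,  15,  23,  35,  62, 437, 694, 172, 206,  49,  79,
       137, 266,  12,  34,  39,   0]), array([100, 104, 108, 112, 116, 120, 124, 128, 132, 136, 140, 144, 148,
       152, 156, 160, 164, 168, 172, 176, 180, 184, 188, 192, 196, 200,
       204, 208, 212, 216, 220, 224, 228]))
lid z [175.51661089 182.81884113 184.2521211  185.46692973 187.23738511] 1242 [588.3997641  164.57638494 183.47813908]
580.26318359375 172.68995666503906 86.0862808227539
hi 567 [595.92711554 163.92452915 209.17302639] ((594.3782348632812, 162.9884033203125), (75.94139099121094, 68.95513916015625), 37.66986083984375)
alu 311 ((578.0759887695312, 148.92420959472656), (77.8782730102539, 69.94595336914062), 38.2838020324707)
side (array([ 18,  17,  10,  19,  13,  13,   9,   2,   1,   0,   0,   0,   2,
        16,  23,  25,  25,  36,  32,  74, 281, 574, 205, 187,  71,  71,
       117, 200,  43,  23,  34,   8]), array([100, 104, 108, 112, 116, 120, 124, 128, 132, 136, 140, 144, 148,
       152, 156, 160, 164, 168, 172, 176, 180, 184, 188, 192, 196, 200,
       204, 208, 212, 216, 220, 224, 228]))
lid z [172.24854289 182.24208822 184.71879743 186.34861779 188.34829147] 950 [581.7200602  162.92936999 183.47319726]
578.677001953125 171.4197235107422 85.6419906616211
hi 496 [594.70013152 163.13635337 209.67629055] ((595.3699340820312, 161.659912109375), (77.48603820800781, 71.98280334472656), 39.523895263671875)
alu 350 ((584.0625, 152.674560546875), (95.48172760009766, 71.4122543334961), 37.9614372253418)
```

View pics/crop0.png

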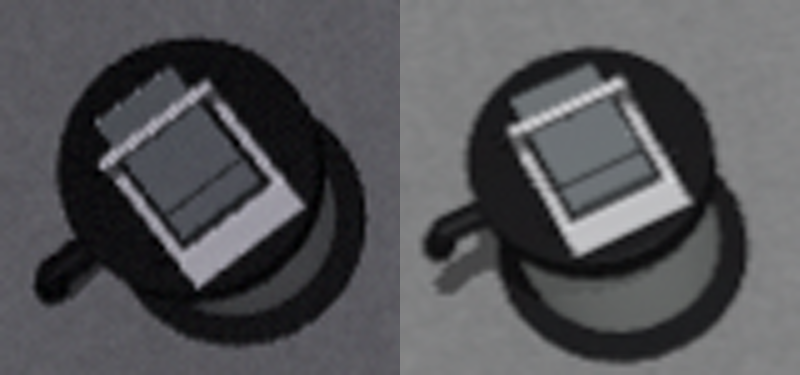

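The crop confirms it. The jug has a black lid, steel body and black foot, with a spout to the lower left. Plate and bridge give the lock's +y at about 38° in the world frame, and the lid top is about 184 mm up (4 mm high). Next I take a closer wrist view from above with the fingers closed.

Run:
```python
from h import *
f=np.deg2rad(38.3);y=np.array([np.cos(f),np.sin(f),0])
for s in (1,-1):
    x=s*y;z=np.array([0,0,-1.]);R=np.stack([x,np.cross(z,x),z],1)
    print(s,ctrl.solve_ik([588,159,330],R),ctrl.solve_ik([588,159,230],R))
```

```text
1 [ 1.22099521e-01  2.21049606e-01  1.30613472e+00 -4.44089210e-16
  1.61440833e+00  1.02443474e+00] [ 1.22099521e-01  2.72888345e-01  1.44532697e+00 -4.44089210e-16
  1.42337734e+00  1.02443474e+00]
-1 [ 1.22099521e-01  2.21049606e-01  1.30613472e+00 -4.44089210e-16
  1.61440833e+00 -2.11715791e+00] [ 1.22099521e-01  2.72888345e-01  1.44532697e+00 -4.44089210e-16
  1.42337734e+00 -2.11715791e+00]
```

```bash
cat >> h.py <<'E'
def rot(deg,s=-1):
    f=np.deg2rad(deg);x=s*np.array([np.cos(f),np.sin(f),0]);z=np.array([0,0,-1.]);return np.stack([x,np.cross(z,x),z],1)
E
python3 - <<'E'
from h import *
ctrl.move_ptp([588,159,340],rot(38.3))
ctrl.gripper_to(0,30)
s=sensors.read_state();p,d=optics.grab_frame('wrist')
np.savez('w1.npz',p=p,d=d,pos=s['eef_pos'],R=s['eef_rot'])
print(s['t'],s['eef_pos'],s['force'],s['grip_width'],s['q'])
cv2.imwrite('pics/w1.png',p[:,:,::-1])
E
```

```text
2.8583 [588.01415057 158.94534086 340.01256617] [ 0.54003443  0.27698163 -0.11639517] 0.1765239229563362 [ 1.21996688e-01  2.18117714e-01  1.28977286e+00  1.86296903e-05
  1.63369997e+00 -2.11715124e+00]
```

View pics/w1.png

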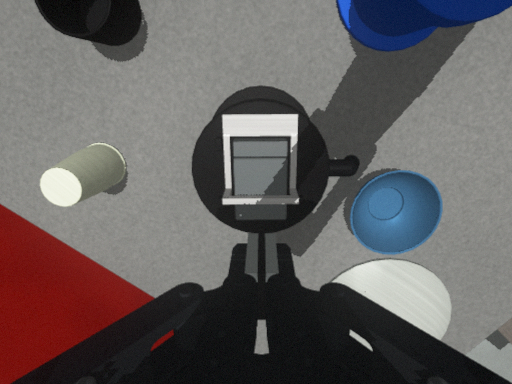

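The wrist view shows the lid circle around (260,160), the plate at rows 113–137, the crossbar at row ~199 and the closed fingertips at (262,238). Now I convert these to metres.

Run:
```python
from h import *
w=np.load('w1.npz');p=w['p'].astype(int);d=w['d'];R=w['R'];pos=w['pos']
W=world(d,'wrist',(pos,R))
v,u=np.mgrid[0:384,0:512]
roi=(v>80)&(v<232)&(u>185)&(u<335)&(d>0)
lid=roi&(p.max(2)<60)&(W[...,2]>172)
print('lid z',np.percentile(W[lid][:,2],[10,25,50,75,90]))
alu=roi&(p.min(2)>120)&(W[...,2]>150)
pad=roi&(p.max(2)<120)&(p.min(2)>60)&(W[...,2]>188)
# true lid rays on plane z
c=optics.camera_params('wrist');K=c['mtx'];M=c['T_tool_cam']
def ray(uv,z):
    uv=np.atleast_2d(uv).astype(float);r=np.c_[(uv[:,0]-K[0,2])/K[0,0],(uv[:,1]-K[1,2])/K[1,1],np.ones(len(uv))]
    D=r@M[:3,:3].T@R.T;o=R@M[:3,3]+pos
    return o+D*((z-o[2])/D[:,2])[:,None]
# lid outline: dark, largest, extreme left, right & bottom edges via ray
cn,_=cv2.findContours(lid.astype(np.uint8),cv2.RETR_EXTERNAL,cv2.CHAIN_APPROX_NONE)
cn=max(cn,key=cv2.contourArea)[:,0]
zl=np.median(W[lid][:,2])
P=ray(cn,zl)
# robust circle R=70
from scipy.optimize import least_squares
sel=(cn[:,1]>120)&(cn[:,1]<225)&(np.hypot(P[:,0]-588,P[:,1]-159)<82)
fit=least_squares(lambda q:np.hypot(P[sel,0]-q[0],P[sel,1]-q[1])-q[2],[588,159,70],loss='soft_l1',f_scale=1)
print('circle',fit.x,np.abs(fit.fun).mean())
C=fit.x[:2]
for nm,m in [('alu',alu),('pad',pad)]:
    print(nm,m.sum(),[list(np.round(x,1)) for x in cv2.minAreaRect(W[m][:,:2].astype(np.float32))[:2]],cv2.minAreaRect(W[m][:,:2].astype(np.float32))[2])
    print(np.percentile(W[m][:,2],[5,25,50,75,95]))
f=np.deg2rad(38.3);Y=np.array([np.cos(f),np.sin(f)]);X=np.array([np.sin(f),-np.cos(f)])
# column profile at u=262: v, y_jug, x, z
for uu in (230,262):
  for vv in range(106,234,4): 
    q=W[vv,uu];print(uu,vv,np.round([(q[:2]-C)@Y,(q[:2]-C)@X,q[2]],1),p[vv,uu])
# plate edge direction: rear edge row
ys=[];
for uu in range(228,296,4):
    col=np.where(alu[100:130,uu])[0];ys.append((uu,col.min()+100))
print(ys)
```

```text
lid z [183.98661322 184.56072533 185.12554141 185.69398089 186.37427766]
circle [591.36615981 160.47346021  68.31828512] 0.7875645304406105
alu 2962 [[np.float64(584.8), np.float64(152.5)], [np.float64(92.8), np.float64(72.9)]] 38.083412170410156
[191.30992955 192.34586187 193.03829031 200.66398247 220.87593434]
pad 2044 [[np.float64(595.1), np.float64(162.4)], [np.float64(74.9), np.float64(77.9)]] 38.4519157409668
[192.07031835 201.93644759 208.894069   210.09410397 221.17103825]
230 106 [-62.4  29.2 180.4] [37 39 36]
230 110 [-59.2  28.8 185.8] [46 46 45]
230 114 [-56.3  28.1 193.6] [140 138 136]
230 118 [-52.5  28.4 192.3] [226 225 223]
230 122 [-48.7  28.6 191.2] [222 220 218]
230 126 [-45.4  28.4 193.9] [221 220 218]
230 130 [-8.580e+01 -4.000e-01  4.903e+02] [224 222 218]
230 134 [-37.7  28.8 192.7] [220 220 215]
230 138 [-32.6  29.7 185. ] [45 48 46]
230 142 [-29.3  29.5 188.1] [51 50 51]
230 146 [-25.8  29.4 190.1] [86 86 84]
230 150 [-22.4  29.3 192.3] [110 108 107]
230 154 [-18.4  29.5 191.9] [123 123 121]
230 158 [-14.6  29.5 192.7] [151 149 148]
230 162 [-10.9  29.5 193.7
[... 1691 characters left out ...]
8 110 106]
262 202 [ 19.5  -1.3 221.6] [109 109 106]
262 206 [ 28.3  -1.3 209.7] [63 65 65]
262 210 [ 32.3  -1.3 209.9] [62 63 65]
262 214 [ 37.2  -1.3 208.3] [61 66 63]
262 218 [ 40.6  -1.3 210.2] [66 69 69]
262 222 [ 56.7  -1.4 184.7] [23 25 25]
262 226 [ 61.3  -1.4 184.8] [24 24 22]
262 230 [ 66.   -1.5 184.8] [26 26 27]
[(228, np.int64(114)), (232, np.int64(114)), (236, np.int64(114)), (240, np.int64(114)), (244, np.int64(114)), (248, np.int64(114)), (252, np.int64(114)), (256, np.int64(114)), (260, np.int64(115)), (264, np.int64(114)), (268, np.int64(114)), (272, np.int64(114)), (276, np.int64(114)), (280, np.int64(114)), (284, np.int64(114)), (288, np.int64(114)), (292, np.int64(114))]
```

Checks against the given sizes:

| Feature | Measured | Expected |
|---|---|---|
| Plate, y | −57 to −37 | −58 to −38 |
| Pad step, y | about −19.5 | −20 |
| Pad top height | 209 | 185 + 24 |
| Bar top height | 221 | 185 + 36 |
| Lid radius | 68.3 | 70 |

They all agree, with the lid about 5 mm high and the lock at about 0–1 mm. Now I press gently.

```bash
cat >> h.py <<'E'
C=np.array([591.4,160.5]);F=np.deg2rad(38.2);Y=np.array([np.cos(F),np.sin(F)])
def at(y,z): return [*(C+Y*y),z]
def show(t=''):
    s=sensors.read_state();e=s['eef_pos'];f=s['force']
    print(t,'t%.2f'%s['t'],'y%.2f z%.2f'%((e[:2]-C)@Y,e[2]),'F',np.round(f,1),'Fy %.1f'%(f[:2]@Y),flush=True);return s
E
python3 - <<'E'
from h import *
ctrl.move_l(at(-2.5,255),rot(38.2),vel=100); show('above')
r=ctrl.move_l(at(-2.5,227),vel=12,threshold=9); show('a%s'%r)
if not r:
    r=ctrl.move_l(at(-2.5,214),vel=8,threshold=9); show('b%s'%r)
ctrl.hold(.1);show()
E
```

```text
above t3.91 y-1.99 z255.96 F [ 0.1  0.5 -0.6] Fy 0.4
aFalse t6.39 y-2.47 z227.07 F [-0.1  0.3 -0.7] Fy 0.1
bFalse t8.17 y-2.47 z214.08 F [-0.4 -0.4 -0.1] Fy -0.6
 t8.27 y-2.48 z214.07 F [ 0.6 -0.5  0.3] Fy 0.2
```

No force, although the tips should be well below the pad's raised height. I look before doing anything else.

Run:
```python
from h import *
s=sensors.read_state();print(ctrl.tcp_to_tips,s['grip_width'],s['eef_pos'])
p,d=optics.grab_frame('wrist');np.savez('w2.npz',p=p,d=d,pos=s['eef_pos'],R=s['eef_rot'])
q,e=optics.grab_frame('side');np.savez('s2.npz',p=q,d=e)
A=cv2.resize(p[60:384,90:430],(400,381));B=cv2.resize(q[120:240,140:260],(381,381))
cv2.imwrite('pics/w2.png',np.hstack([A,B])[:,:,::-1])
W=world(d,'wrist',(s['eef_pos'],s['eef_rot']))
for v in range(60,330,6): print(v,np.round([(W[v,262,:2]-C)@Y,W[v,262,2]],1),p[v,262],end=';')
```

```text
25.0 -0.07189108417519365 [589.46638181 158.94764801 214.06725451]
60 [-105.1    0.3] [167 168 162];66 [-99.2  -1.9] [160 160 158];72 [-93.    0.3] [158 158 154];78 [-86.9  -0.3] [169 167 164];84 [-80.7   0. ] [160 162 157];90 [-74.7  11. ] [60 58 59];96 [-68.5  11.4] [59 58 56];102 [-62.3  11.9] [59 59 58];108 [-68.7 168. ] [39 39 38];114 [-66.7 183.6] [58 58 59];120 [-63.6 185.4] [59 57 56];126 [-60.3 185.3] [61 60 60];132 [-56.9 185.5] [66 64 64];138 [-54.9 193.3] [239 238 237];144 [-51.7 193.7] [236 236 235];150 [-48.2 192.7] [238 238 236];156 [-44.6 191.7] [236 237 234];162 [-41.4 192.8] [237 237 235];168 [-37.8 192.2] [237 237 235];174 [-32.5 186.2] [81 82 80];180 [-33.  199.7] [80 82 81];186 [-30. 201.] [142 150 148];192 [-26.8 201.7] [142 150 149];198 [-22.8 200.3] [140 145 146];204 [-20.2 202.8] [138 145 145];210 [-18.9 208.2] [85 90 86];216 [-15.8 208.9] [136 143 143];222 [-12.5 209.5] [73 78 77];228 [ -8.9 209.4] [74 78 78];234 [-14.6 227.7] [27 30 29];240 [-14.5 233.3] [24 25 28];246 [-13.9 237.8] [29 30 30];252 [-14.6 244.4] [27 28 28];258 [-14.2 248.6] [26 26 24];264 [-14.6 253.7] [21 21 23];270 [-14.4 257.6] [20 22 23];276 [-12.2 258.3] [29 29 31];282 [-10.4 259.7] [29 27 30];288 [ -7.3 259.3] [27 27 26];294 [ -4.2 258.8] [28 26 24];300 [ -2.2 260. ] [23 19 21];306 [  1.4 259.1] [26 26 23];312 [  3.7 259.8] [21 24 21];318 [  6.9 259.5] [25 24 21];324 [245.6  -1.6] [156 155 152];
```

View pics/w2.png

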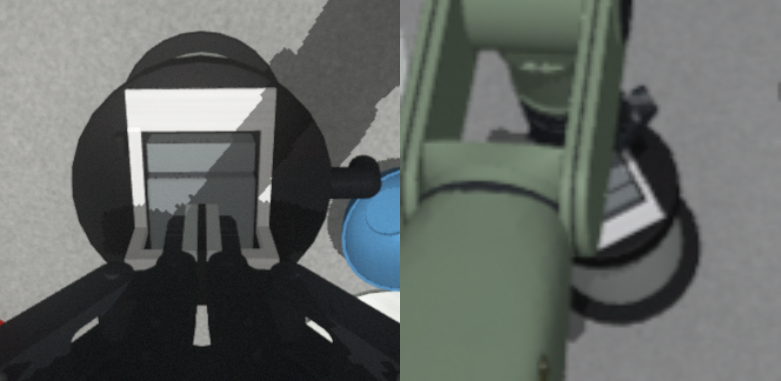

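The pad is still up at 209 in the wrist depth, and the tips don't appear to touch it yet. I check where the fingertips really are.

Run:
```python
from h import *
w=np.load('w2.npz');p=w['p'];d=w['d'];W=world(d,'wrist',(w['pos'],w['R']))
T=(W-w['pos'])@w['R']
cv2.imwrite('pics/w2b.png',np.clip(up(p[190:290,205:325],6).astype(float)*2,0,255).astype(np.uint8)[:,:,::-1])
for v in range(226,262,3):
    print(v,[tuple(np.round(T[v,u],0).astype(int)) for u in range(244,284,5)])
```

```text
226 [(np.int64(7), np.int64(-10), np.int64(6)), (np.int64(7), np.int64(-7), np.int64(5)), (np.int64(8), np.int64(-4), np.int64(5)), (np.int64(8), np.int64(-2), np.int64(4)), (np.int64(8), np.int64(1), np.int64(5)), (np.int64(8), np.int64(4), np.int64(5)), (np.int64(8), np.int64(7), np.int64(5)), (np.int64(8), np.int64(9), np.int64(4))]
229 [(np.int64(6), np.int64(-10), np.int64(5)), (np.int64(5), np.int64(-7), np.int64(6)), (np.int64(6), np.int64(-4), np.int64(5)), (np.int64(6), np.int64(-2), np.int64(5)), (np.int64(5), np.int64(1), np.int64(5)), (np.int64(6), np.int64(4), np.int64(4)), (np.int64(6), np.int64(7), np.int64(5)), (np.int64(5), np.int64(9), np.int64(6))]
232 [(np.int64(3), np.int64(-10), np.int64(6)), (np.int64(4), np.int64(-7), np.int64(5)), (np.int64(4), np.int64(-4), np.int64(5)), (np.int64(4), np.int64(-2), np.int64(5)), (np.int64(4), np.int64(1), np.int64(5)), (np.int64(4), np.int64(4), np.int64(5)), (np.int64(3), np.int64(7), np.int64(6)), (np.int64(4), np.int64(9), np.int64(5))]
235 [(np.int64(2), np.int64(-10), np.int64(5)), (np.int64(12), np.int64(-6), np.int64(
[... 2438 characters left out ...]
, np.int64(0), np.int64(-150)), (np.int64(12), np.int64(-6), np.int64(-33)), (np.int64(11), np.int64(-3), np.int64(-32)), (np.int64(12), np.int64(-1), np.int64(-33)), (np.int64(12), np.int64(1), np.int64(-33)), (np.int64(11), np.int64(3), np.int64(-32)), (np.int64(12), np.int64(5), np.int64(-33)), (np.int64(8), np.int64(8), np.int64(-26))]
259 [(np.int64(8), np.int64(-8), np.int64(-29)), (np.int64(12), np.int64(-5), np.int64(-36)), (np.int64(12), np.int64(-3), np.int64(-36)), (np.int64(12), np.int64(-1), np.int64(-36)), (np.int64(12), np.int64(1), np.int64(-36)), (np.int64(12), np.int64(3), np.int64(-35)), (np.int64(12), np.int64(5), np.int64(-35)), (np.int64(8), np.int64(7), np.int64(-29))]
```

View pics/w2b.png

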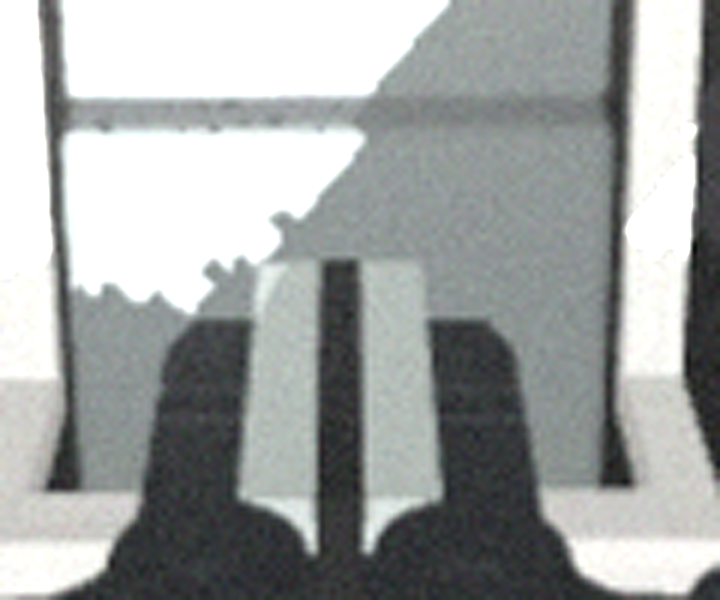

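The finger faces (tool x ≈ +12, matching 22 mm pads) end at tool z ≈ −12. That is about 37 mm short of the stated `tcp_to_tips` of +25, while world heights agree between all the cameras. By that measure the tips are at z ≈ 226, still 17 mm above the pad, which fits the zero force. Before going lower I check that the gripper's knuckles will clear the crossbar.

Run:
```python
from h import *
print([a for a in dir(ctrl) if a[0]!='_'])
for f in ('w1.npz','w2.npz'):
    w=np.load(f);p=w['p'];d=w['d'];W=world(d,'wrist',(w['pos'],w['R']));T=(W-w['pos'])@w['R']
    m=(d>0)&(T[...,2]<0)&(W[...,2]>223)&(T[...,2]>-140)
    for y in range(-60,61,6):
        k=m&(np.abs(T[...,1]-y)<3)
        if k.sum()>5: print(y,k.sum(),'tool z low pts',np.round(np.percentile(T[k][:,2],[50,98]),0),end='; ')
    print()
# w0 open
```

```text
['MotionError', 'finish_job', 'gripper_to', 'hold', 'move_l', 'move_ptp', 'set_joints', 'solve_ik', 'tcp_to_tips']
-60 162 tool z low pts [-91. -87.]; -54 756 tool z low pts [-89. -81.]; -48 1181 tool z low pts [-86. -75.]; -42 1863 tool z low pts [-84. -68.]; -36 2656 tool z low pts [-78. -60.]; -30 1813 tool z low pts [-68. -56.]; -24 1488 tool z low pts [-64. -54.]; -18 1218 tool z low pts [-84. -50.]; -12 2630 tool z low pts [-81. -20.]; -6 2986 tool z low pts [-76. -18.]; 0 2233 tool z low pts [-54. -15.]; 6 3015 tool z low pts [-77. -18.]; 12 2537 tool z low pts [-81. -21.]; 18 1139 tool z low pts [-81. -50.]; 24 1526 tool z low pts [-64. -54.]; 30 1944 tool z low pts [-69. -56.]; 36 2594 tool z low pts [-78. -62.]; 42 1793 tool z low pts [-85. -69.]; 48 1139 tool z low pts [-86. -76.]; 54 685 tool z low pts [-89. -82.]; 60 112 tool z low pts [-91. -88.]; 
-60 160 tool z low pts [-91. -88.]; -54 746 tool z low pts [-89. -82.]; -48 1194 tool z low pts [-86. -75.]; -42 1860 tool z low pts [-84. -68.]; -36 2647 tool z low pts [-78. -60.]; -30 1826 tool z low pts [-68. -55.]; -24 1499 tool z low pts [-64. -54.]; -18 1207 tool z low pts [-84. -50.]; -12 2626 tool z low pts [-81. -20.]; -6 2981 tool z low pts [-75. -17.]; 0 2239 tool z low pts [-54. -15.]; 6 3010 tool z low pts [-77. -18.]; 12 2548 tool z low pts [-81. -21.]; 18 1146 tool z low pts [-81. -50.]; 24 1524 tool z low pts [-64. -54.]; 30 1937 tool z low pts [-69. -56.]; 36 2596 tool z low pts [-78. -61.]; 42 1775 tool z low pts [-85. -69.]; 48 1140 tool z low pts [-86. -75.]; 54 698 tool z low pts [-89. -82.]; 60 114 tool z low pts [-91. -88.];
```

Even the knuckles (tool z ≤ −45) are about 33 mm above the tips, and the crossbar stands only 26 mm above the pressed pad, so they clear. I expect contact at TCP z ≈ 197 and home at ≈ 183. I descend guarded.

Run:
```python
from h import *
show('start')
z=214
for zt,th in [(202,2.5),(199,2.5),(196,2.5),(193,2.5),(190,3)]:
    r=ctrl.move_l(at(-2.5,zt),vel=10,threshold=th); show('%d %s'%(zt,r))
    if r: break
```

```text
start t8.37 y-2.49 z214.05 F [-0.4 -0.3 -0.9] Fy -0.5
202 False t9.72 y-2.42 z202.13 F [ 0.  -0.7  0.8] Fy -0.4
199 True t9.97 y-2.34 z200.62 F [0.7 0.1 3.1] Fy 0.6
```

Contact came at TCP z ≈ 201, with force rising as expected. Now I press home in small steps, watching the force.

Run:
```python
from h import *
z=198
while z>182:
    r=ctrl.move_l(at(-2.5,z),vel=8,threshold=6); s=show('%.1f %s'%(z,r))
    if r or s['force'][2]>10: break
    z-= 2 if z>190 else .7
ctrl.hold(.15);show()
```

```text
198.0 False t10.37 y-2.34 z198.20 F [0.5 0.2 3.2] Fy 0.6
196.0 False t10.77 y-2.35 z196.13 F [-0.8 -0.1  4.6] Fy -0.7
194.0 False t11.17 y-2.36 z194.13 F [0.7 0.5 4.2] Fy 0.8
192.0 False t11.57 y-2.36 z192.22 F [0.8 1.1 5.9] Fy 1.3
190.0 False t11.97 y-2.35 z190.38 F [0.1 0.8 5.9] Fy 0.6
189.3 False t12.22 y-2.34 z189.72 F [ 0.6 -0.2  6.7] Fy 0.3
188.6 False t12.47 y-2.33 z189.09 F [0.3 0.1 6. ] Fy 0.3
187.9 False t12.72 y-2.34 z188.44 F [ 0.8 -0.2  6.5] Fy 0.5
187.2 False t12.97 y-2.34 z187.80 F [0.5 0.4 6.6] Fy 0.6
186.5 False t13.22 y-2.35 z187.60 F [-0.7  0.2  8.7] Fy -0.4
185.8 False t13.47 y-2.31 z187.58 F [-1.3 -1.4 11.7] Fy -1.9
 t13.62 y-2.34 z187.54 F [-1.4 -0.5 11.9] Fy -1.4
```

The pad is home: 13.9 mm of travel with a hard stop at 187.6, bearing about 12 N. I slide along +y in small steps, keeping it pressed.

Run:
```python
from h import *
y=-2.5
while y<24:
    y+=1.0
    r=ctrl.move_l(at(y,185.9),vel=8,threshold=7); s=show('%.1f %s'%(y,r))
    f=s['force']
    if r or np.linalg.norm(f)>18 or f[2]<8.5: break
```

```text
-1.5 False t13.89 y-2.25 z187.58 F [-3.6 -2.1 11.8] Fy -4.2
-0.5 False t14.17 y-2.21 z187.55 F [-6.7 -2.3 13.3] Fy -6.7
0.5 False t14.44 y-2.18 z187.54 F [-7.6 -4.3 14.7] Fy -8.6
1.5 False t14.72 y-2.12 z187.52 F [-10.1  -7.1  16. ] Fy -12.3
```

The tip sticks on the pad, so friction is high (>0.75). I ease the down-force toward ~8 N so that it slides, keeping well within the 1.5 mm margin.

Run:
```python
from h import *
for z in (186.4,186.8,187.1):
    ctrl.move_l(at(1.5,z),vel=8,threshold=8); s=show('z%.1f'%z)
    if s['force'][2]<9: break
```

```text
z186.4 t14.97 y-1.74 z187.53 F [-9.3 -5.5 14.7] Fy -10.8
z186.8 t15.22 y-1.58 z187.56 F [-8.4 -5.7 13. ] Fy -10.1
z187.1 t15.47 y-1.61 z187.53 F [-7.7 -5.7 11.2] Fy -9.6
```

Run:
```python
from h import *
for y,z in ((1.5,187.4),(1.5,187.7),(2.0,187.8),(2.6,187.8),(3.2,187.8),(4,187.8)):
    ctrl.move_l(at(y,z),vel=8,threshold=8); s=show('y%.1f z%.1f'%(y,z))
    f=s['force']
    if f[2]<6 or np.linalg.norm(f)>17 or s['eef_pos'][2]>188.6: break
```

```text
y1.5 z187.4 t15.72 y-1.33 z187.59 F [-5.5 -4.3  9.8] Fy -6.9
y1.5 z187.7 t15.97 y-1.05 z187.60 F [-4.8 -4.   8.4] Fy -6.2
y2.0 z187.8 t16.22 y-0.59 z187.59 F [-5.6 -4.8  8.5] Fy -7.4
y2.6 z187.8 t16.47 y-0.07 z187.60 F [-5.4 -3.9  7.4] Fy -6.6
y3.2 z187.8 t16.72 y0.52 z187.59 F [-5.8 -4.8  8.3] Fy -7.5
y4.0 z187.8 t16.97 y1.38 z187.59 F [-4.7 -3.8  7.4] Fy -6.0
```

It slides with the pad still home (z 187.6, norm ~10 N). I continue to the bar and push it.

Run:
```python
from h import *
y=4.
while y<25:
    y+=.8
    ctrl.move_l(at(y,187.7),vel=8,threshold=7); s=show('y%.1f'%y)
    f=s['force']
    if f[2]<5.5 or np.linalg.norm(f)>17 or s['eef_pos'][2]>188.5 or f[:2]@Y<-14: break
```

```text
y4.8 t17.22 y2.04 z187.59 F [-5.1 -4.3  7.8] Fy -6.7
y5.6 t17.47 y2.89 z187.52 F [-4.6 -4.2  9.3] Fy -6.2
y6.4 t17.72 y3.75 z187.55 F [-5.3 -3.9  8.5] Fy -6.6
y7.2 t17.97 y4.53 z187.53 F [-4.2 -4.2  9.1] Fy -5.9
y8.0 t18.22 y5.32 z187.51 F [-5.4 -4.3  7.9] Fy -6.9
y8.8 t18.47 y5.33 z187.52 F [-6.3 -5.6  8.8] Fy -8.4
y9.6 t18.72 y5.92 z187.51 F [-6.7 -6.   9.3] Fy -9.0
y10.4 t18.97 y6.73 z187.55 F [-7.6 -6.1  9.3] Fy -9.7
y11.2 t19.22 y7.55 z187.48 F [-6.4 -5.   9.7] Fy -8.2
y12.0 t19.47 y8.39 z187.49 F [-7.  -5.7  9.1] Fy -9.1
y12.8 t19.72 y9.27 z187.51 F [-7.1 -6.  10. ] Fy -9.3
y13.6 t19.97 y10.09 z187.47 F [-8.  -5.4  9.8] Fy -9.7
y14.4 t20.22 y10.92 z187.45 F [-7.2 -5.1  9.7] Fy -8.8
y15.2 t20.47 y11.76 z187.49 F [-6.4 -5.5  9. ] Fy -8.5
y16.0 t20.72 y12.62 z187.48 F [-6.5 -5.3  9.3] Fy -8.4
y16.8 t20.97 y13.44 z187.43 F [-6.7 -5.2  9.1] Fy -8.5
y17.6 t21.22 y14.28 z187.45 F [-6.4 -4.4  8.9] Fy -7.8
y18.4 t21.47 y15.11 z187.44 F [-7.5 -4.2  9.3] Fy -8.5
y19.2 t21.72 y15.97 z187.43 F [-5.8 -5.2  8.8] Fy -7.8
y20.0 t21.97 y16.80 z187.43 F [-6.5 -5.4  8. ] Fy -8.5
y20.8 t22.22 y17.64 z187.43 F [-6.3 -5.2  9.4] Fy -8.1
y21.6 t22.47 y18.46 z187.42 F [-5.  -5.3  8.3] Fy -7.2
y22.4 t22.72 y19.29 z187.41 F [-6.9 -4.3  9.2] Fy -8.1
y23.2 t22.97 y20.11 z187.42 F [-5.3 -4.8  8.4] Fy -7.1
y24.0 t23.22 y20.88 z187.40 F [-6.4 -5.2  7.6] Fy -8.2
y24.8 t23.47 y20.93 z187.38 F [-9.  -5.   9.5] Fy -10.1
y25.6 t23.72 y20.94 z187.37 F [-9.4 -7.6 11. ] Fy -12.1
```

The bar moved with the tip from y 5.3 to 20.9 (15.6 mm) and then stopped hard, so it is at its end stop. I relieve the push, lift away and inspect.

Run:
```python
from h import *
ctrl.hold(.2);show()
ctrl.move_l(at(21.5,187.7),vel=8);show('back')
ctrl.move_l(at(19,192),vel=12);show('lift')
ctrl.move_l(at(19,230),vel=60);show()
ctrl.move_l(at(0,340),vel=120);s=show()
p,d=optics.grab_frame('wrist');np.savez('w3.npz',p=p,d=d,pos=s['eef_pos'],R=s['eef_rot'])
cv2.imwrite('pics/w3.png',up(p[70:240,160:360],3)[:,:,::-1])
W=world(d,'wrist',(s['eef_pos'],s['eef_rot']))
for v in range(106,232,4): print(v,np.round([(W[v,262,:2]-C)@Y,W[v,262,2]],1),end='; ')
```

```text
t23.92 y20.96 z187.39 F [-8.9 -8.4 10.3] Fy -12.1
back t24.57 y20.88 z188.00 F [-1.6 -0.4  6.5] Fy -1.5
lift t25.14 y18.50 z191.16 F [ 0.1 -0.8 -0. ] Fy -0.4
 t25.93 y18.81 z229.82 F [-0.5 -0.1  0.3] Fy -0.5
 t27.01 y-0.40 z338.71 F [0.6 0.8 1.2] Fy 1.0
106 [-60.2 185.2]; 110 [-56.5 184.9]; 114 [-52.9 185.8]; 118 [-49.3 186. ]; 122 [-45.4 184.7]; 126 [-41.8 186.1]; 130 [-38.9 191.9]; 134 [-35.1 192.1]; 138 [-31.4 192.1]; 142 [-27.6 192. ]; 146 [-23.9 193. ]; 150 [-19.  187.8]; 154 [-16.9 195.9]; 158 [-13.4 197.6]; 162 [ -9.4 197.1]; 166 [ -5.3 196.3]; 170 [ -1.6 197.3]; 174 [  2.7 196.3]; 178 [  7.1 194.9]; 182 [ 10.7 196.6]; 186 [ 14.9 196.2]; 190 [ 18.9 196.6]; 194 [ 22.7 197.5]; 198 [ 27.  197.2]; 202 [ 31.4 196.7]; 206 [ 35.4 197.5]; 210 [ 31.1 218.1]; 214 [ 33.2 222.4]; 218 [ 54.1 184.7]; 222 [ 58.2 185.6]; 226 [ 63.  185.4]; 230 [ 68.3 183.9];
```

View pics/w3.png

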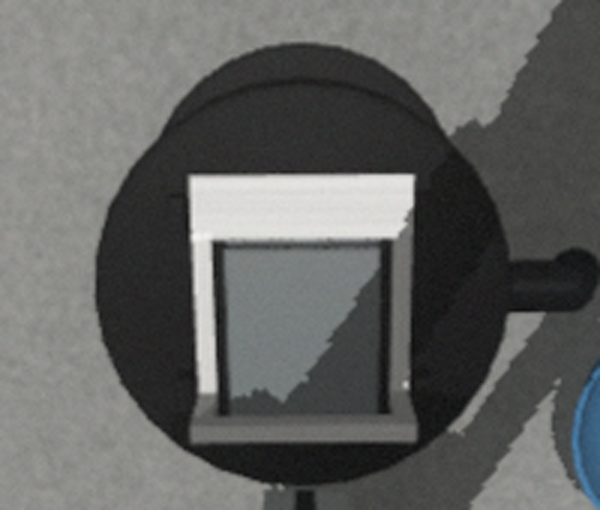

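The plate now lies over the ledge (y −41 to −22, picture rows 175–240) and the bar is at the far end. The pad top is at ~196.7 mm, 12.3 mm below its raised 209, and the robot is clear. I hand in.

Run:
```python
from h import *
ctrl.finish_job()
```

```text
the job is handed in; nothing more can be done
```

The black jug's pump pad is pressed home and held down by the slide lock, and I handed the job in. I had used about 27 s of the 51 s; no verdict is reported.

**What I did:** I pressed the pad down 13.9 mm to its hard stop, slid along it into the crossbar and pushed the bridge until it stopped hard. Then I released and lifted away.

**Last checks:**
- **Lock:** the bridge travelled about 15.6 mm to a hard stop, and the tongue plate now lies over the pad's ledge.
- **Pad:** released, its top rests about 12.3 mm below the raised height, which matches the expected 12.5 mm.
- **Contact:** the robot was clear of everything, with the force reading back to about zero.
- **Bystanders:** I gave the mug, cup stack, bowl and dessert cup no closing look. The arm was only ever low directly over the jug.

**What disagreed:**
- **Fingertips:** contact came about 33 mm lower than `tcp_to_tips` = 25 predicted. The wrist depth image had already put the tips short of that figure (about 37 mm), so I went by depth and touch.
- **Pad friction:** it was high, about 0.85. The first attempt to slide stuck, and the total force reached about 21 N, the run's highest reading and under the 25 N limit. I eased the down-force to about 8–9 N, and after that it slid cleanly.

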